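Hold a padlock over the keyway scanner

TASK

Start the keyway scanner by pressing its push button fully down and letting it come back up. Then pick up the rectangular padlock (not the barrel-shaped one), lift it across over the top of the key rack, and finish while still holding it upright and still about a centimetre above the centre of the scanner's window, its broad side lined up with the long side of the window. The padlock must never touch the scanner, the key rack must not be touched at all, and the barrel padlock, the jar and the screwdriver must be left where they are.

Things in the scene. Friction and masses are not known exactly. Their poses are not given: they have to be found in the camera images.
- padlock_mid (a point): Rectangular padlock, loose, standing upright on its flat underside: brass block 60 mm wide (its x), 28 mm thick (its y), 48 mm tall, two thin dark bands, and a steel shackle (8 mm bar, 46 mm wide, in its x-z plane); 70 mm high in all, about 0.36 kg. This point is on its centre line, 35 mm above its underside, in the upper part of the block. z is up. Pinch it from above across its 28 mm.
- window (a point): Centre of the glass window in the top of the scanner, at the level of the glass, 60 mm above the bench. The window is a dark rectangle 78 mm long (along x) and 48 mm wide (along y) with a thin pale cross at its centre; an aluminium rim around it, 6 mm wide, stands 4 mm above the glass. z is up. The padlock may be held either way round.
- scanner: The keyway scanner, fixed to the bench: a grey box 190 mm long (x), 110 mm wide (y), 60 mm high; the origin is the centre of its underside. The window's centre is at x = -30 mm and the start button at x = +62 mm, both in the middle of its width.
- start_top (a point): Centre of the top of the scanner's round spring push button (28 mm across, grey, in a black housing on the scanner's top), with the button up. It is pressed straight down, 6 mm, and takes 5 N to be fully down.
- start (a joint): How far the push button is down, in m: 0 is up, 0.006 is fully down; it springs back when released.
- rack: The key rack, fixed to the bench between the padlocks and the scanner: an upright board with key blanks hanging on both faces, 300 mm long (its own x), 56 mm thick at the base and 42 mm with the keys (its own y), 130 mm high; the origin is the centre of its underside.
- barrel_lock_mid (a point): The other padlock, loose, not to be moved: a brass upright cylinder 42 mm across and 46 mm tall with a steel shackle, 70 mm high in all. This point lies on its axis, 35 mm above its underside.
- pin_jar_mid (a point): A closed jar of lock pins, loose, not to be moved: 52 mm across, 70 mm tall, standing between the rack and the scanner. This point lies on its axis, half-way up.
- screwdriver: A screwdriver 180 mm long lying on the bench, loose, not to be moved. The origin is on its underside; it lies along its own x, handle towards -x.
Not all that is in view belongs to the job. There is more than one size of the scanner; the job needs the largest.

How it is judged:
On the way, in this order (a step that is already met when the one before it is completed fails the run):
1. the scanner's button is pressed fully down (value of joint start above 0.005 m), for 0.05 s.
2. the button is released and back up (value of joint start below 0.001 m), for 0.1 s.
3. the held padlock passes above the key rack (y of padlock_mid in the frame of rack between -0.03 and 0.03 m and x of padlock_mid in the frame of rack between -0.15 and 0.15 m and height (world z) of padlock_mid above 0.165 m and contact force between the fingers and padlock above 1 N), for 0.05 s.
At the end, for the whole second after the job is handed in: The fingers hold the padlock at rest, its centre within 8 mm of the window's centre, underside 3 to 20 mm above the glass, width within 0.14 rad of the window's long side (either way round), upright within 0.12 rad, touching neither scanner nor jar; the button is up (horizontal distance between padlock_mid and window below 0.008 m and z of padlock_mid in the frame of window between 0.038 and 0.055 m and angle between the x axis of padlock and the x axis of window, either way round below 0.14 rad and angle between padlock_mid's own z axis and vertical below 0.12 rad and contact force between the fingers and padlock above 1 N and contact force between padlock and scanner below 0.1 N and contact force between padlock and pin_jar below 0.1 N and linear speed of padlock below 0.02 m/s and value of joint start below 0.001 m); the arm keeps its last pose, push and grip.
It fails at once if the padlock touches the scanner (contact force between padlock and scanner above 0.5 N).
It fails at once if the key rack is touched (contact force between any of padlock, the arm, the fingers and rack above 0.5 N).
It fails at once if the barrel padlock, the jar or the screwdriver is moved (more than 15 mm) (distance of any of barrel_lock_mid, pin_jar_mid, screwdriver from where it was at the start of the episode above 0.015 m).
It also fails if it takes over 58 s, if anything falls off the work surface, if the arm or the gripper's body presses on something with over 40 N, if the wrist force passes 120 N, or if a joint passes its speed limit or range.

ROBOT

A 7-joint arm with a two-finger parallel gripper is mounted at the origin on the work surface. World frame = base frame: x ahead of the robot, y to its left, z up, the work surface at z = 0. Lengths are in m, angles in rad, forces in N, time in s.
With the tool pointing down it reaches from about 0.35 to 0.9 m from the base axis. Payload 19.9 kg.
Tool frame: the origin (TCP) lies at the very end of the fingers, on their centre line; the grasp point (between the pads) lies 19 mm behind it; y points along the fingers, z is the direction in which the jaws open and shut, and the axes are right-handed (so a half turn about y gives the same grasp; the last joint's range is limited). The gripper opens to 94 mm and grips with 3 to 60 N. Pads are 16 mm wide; open, the fingers measure 119 mm over their backs; the gripper's body (75 mm by 177 mm) begins 78 mm behind the grasp point.
Start: joints at [1.278, 0.417, -0.01, 1.614, 0.005, 1.111, -0.053], TCP at [0.155, -0.605, 0.205] pointing down, gripper open.
Joint ranges: [-2.81, 2.81], [-0.39, 2.02], [-1.27, 1.25], [0.06, 2.57], [-1.19, 4.33], [0.19, 2], [-2.82, 2.82]. Speed limits (rad/s): [1.89, 1.89, 2.39, 2.39, 3.01, 3.01, 3.01].

INTERFACE

Orientations are given as a unit quaternion [x, y, z, w].
In Python, from station import * gives the robot as it stands. Calls block until the motion is done:
- move_ptp(position, orientation): joint-space move of the TCP to a pose.
- servo_line(position, rotation=None, rate=0.15, force_limit=None): straight line of the TCP; rotation=None keeps the orientation; rate is the mean speed in m/s. With force_limit (N) it stops when the force on the tool has changed by that much, and returns True; else False.
- move_joints(angles): joint-space move.
- command_gripper(opening): opening from 0.0 (shut) to 1.0 (fully open); the grip force is fixed at half the most; returns when the fingers have stopped.
- hold(seconds).
- solve_ik(position, orientation): joint angles nearest the present ones, or None.
- snapshot(name): name is "scene" or "top" or "wrist"; returns a dict with "img" (420x560x3 uint8, blue, green, red), "intrinsics" (3x3 intrinsics, pixels), "world_to_cam" (4x4, takes a point from world to camera coordinates); the wrist camera has in their place "tool_from_camera" (4x4, takes a point from camera to tool coordinates, whose origin is the TCP and whose axes are the tool frame's). Camera axes: x right, y down, z forward; pixel columns grow to the right and rows downward; lengths in m; the calibration is good to about 2 mm. A picture is of the moment at which its call begins: read the wrist's pose just before it. There is no depth.
A pose or a line that the arm cannot do raises MotionError and nothing moves.
- finish_job(): hands the job in, once; it reports no verdict.
Readings, each from a call of its own:
- read_time(): time.
- read_qpos(): joint angles.
- read_qd(): joint speeds.
- read_joint_efforts(): joint torques, N m.
- read_eef_pos(): TCP position.
- read_ee_rot(): TCP orientation.
- read_contact_force(): force on the tool from outside, world axes, zero at the start.
- read_torque(): the same for the moment, N m.
- read_gripper_width(): opening from 0.0 (shut) to 1.0 (fully open).
Only numpy, scipy, OpenCV 4.12 (cv2) and the standard library are available. Lean on these libraries where they do the work, as an engineer would, in place of code of your own. Each camera call takes 0.05 s, during which the arm holds its last target.

## Working session

There is one attempt and no reset: what is moved stays moved. The work goes in short steps, each a Python script; the robot and the scene stay as the last script left them, time stands still between calls to the robot, and variables do not carry over. Pictures are saved under pics/ and viewed, and the job is handed in when it is done.

```bash
ls; mkdir -p pics; python3 - <<'E'
from station import *
import cv2,numpy as np
for n in("scene","top","wrist"):
    s=snapshot(n); cv2.imwrite(f"pics/{n}0.png",s["img"])
    print(n,s["intrinsics"].tolist() if hasattr(s["intrinsics"],'tolist') else s["intrinsics"]); print(np.round(np.array(s.get("world_to_cam",s.get("tool_from_camera"))),4).tolist())
print(read_time(),read_eef_pos(),read_ee_rot(),read_gripper_width())
E
```

```text
pics
scene [[480.1826318609661, 0.0, 275.72364746939564], [0.0, 480.1826318609661, 217.43105479792882], [0.0, 0.0, 1.0]]
[[0.4254, 0.905, 0.0117, -0.216], [0.5538, -0.25, -0.7942, -0.2034], [-0.7158, 0.3443, -0.6075, 1.7683], [0.0, 0.0, 0.0, 1.0]]
top [[480.45336930620647, 0.0, 281.7885388186423], [0.0, 480.45336930620647, 209.8677720281369], [0.0, 0.0, 1.0]]
[[-0.0261, -0.9996, 0.0081, 0.0319], [-0.9977, 0.0255, -0.0631, 0.4794], [0.0629, -0.0098, -0.998, 1.2355], [0.0, 0.0, 0.0, 1.0]]
wrist [[349.4946163454453, 0.0, 276.3753940092226], [0.0, 349.4946163454453, 211.7950686132379], [0.0, 0.0, 1.0]]
[[0.0001, 0.9725, 0.2328, -0.0676], [0.0002, -0.2328, 0.9725, -0.1796], [1.0, -0.0, -0.0002, 0.0006], [0.0, 0.0, 0.0, 1.0]]
0.15 [ 0.15503559 -0.60517798  0.20497588] [-0.08851127  0.70187513 -0.70123265  0.08837324] 0.9977356155360441
```

View pics/scene0.png

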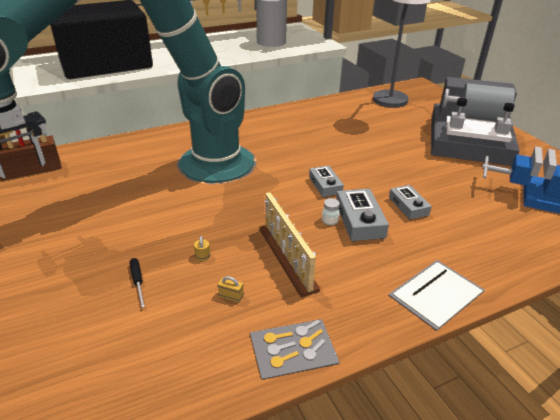

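View pics/top0.png

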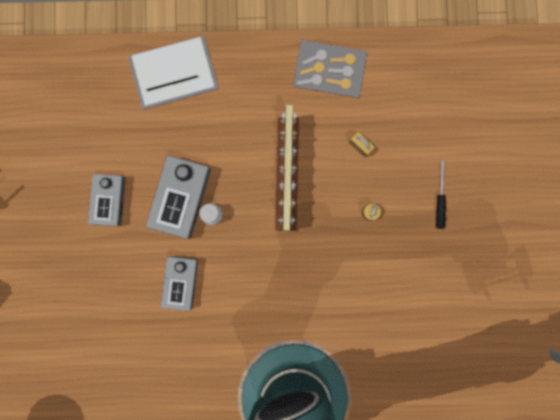

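View pics/wrist0.png

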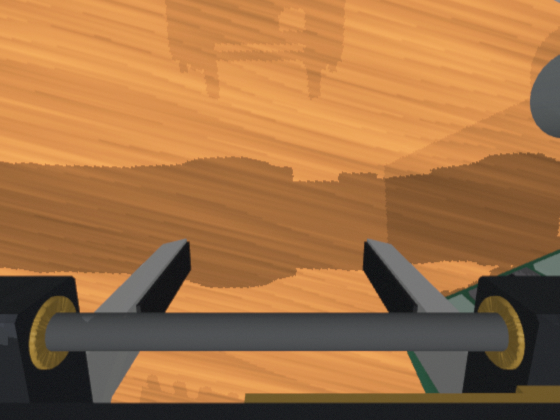

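The top view shows three scanners: the large one at (178,197) and small ones at (107,200) and (180,284). The rectangular padlock is at (362,144) and the barrel lock at (372,212). The rack is near (288,170), the jar at (210,214) and the screwdriver at (441,195). Next I'll look at enlarged crops.

```bash
python3 - <<'E'
import cv2,numpy as np
t=cv2.imread("pics/top0.png"); s=cv2.imread("pics/scene0.png")
def crop(im,x,y,w,h,k,name):
    cv2.imwrite(name,cv2.resize(im[y:y+h,x:x+w],None,fx=k,fy=k,interpolation=cv2.INTER_CUBIC))
crop(t,140,145,80,100,6,"pics/c_scan_t.png")
crop(t,340,125,60,100,6,"pics/c_lock_t.png")
crop(t,265,95,50,145,4,"pics/c_rack_t.png")
crop(s,190,180,210,130,3.8,"pics/c_s.png")
E
```

```text
(no output)
```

View pics/c_scan_t.png

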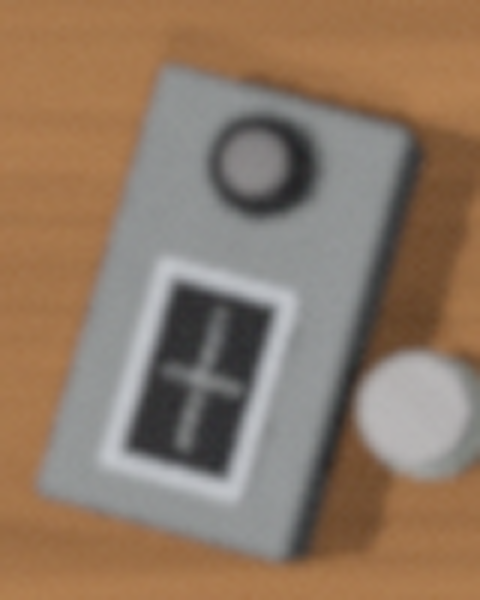

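View pics/c_lock_t.png

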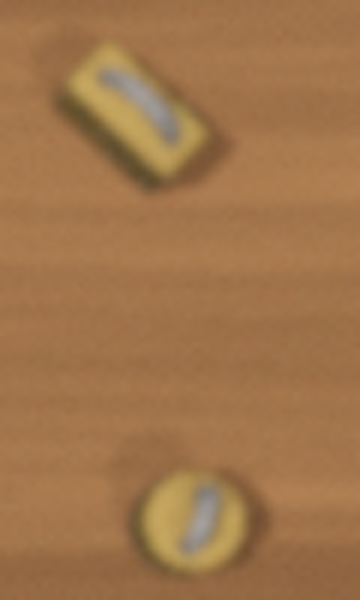

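View pics/c_rack_t.png

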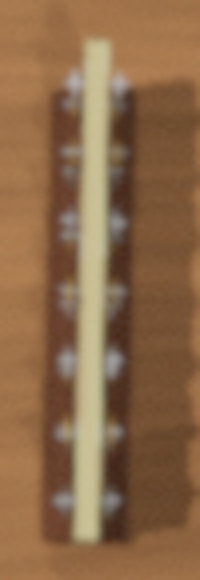

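View pics/c_s.png

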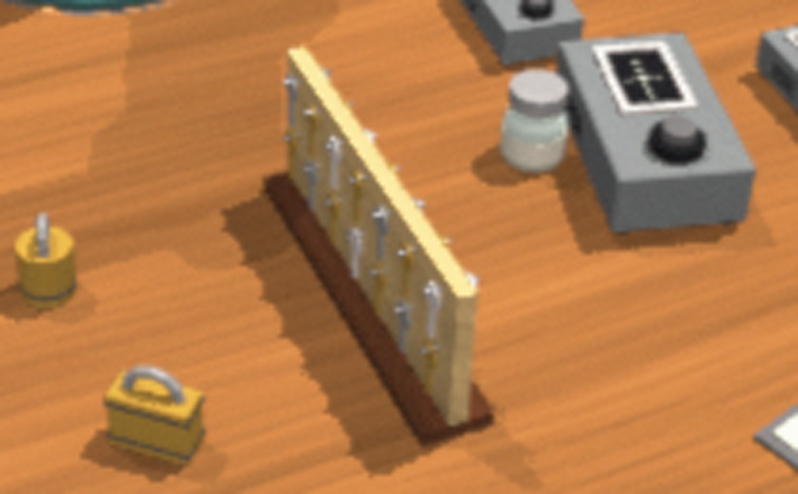

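```bash
cat > h.py <<'E'
import numpy as np,cv2
K={'top':np.array([[480.45336930620647,0,281.7885388186423],[0,480.45336930620647,209.8677720281369],[0,0,1]]),
'scene':np.array([[480.1826318609661,0,275.72364746939564],[0,480.1826318609661,217.43105479792882],[0,0,1]])}
T={'top':np.array([[-0.0261,-0.9996,0.0081,0.0319],[-0.9977,0.0255,-0.0631,0.4794],[0.0629,-0.0098,-0.998,1.2355],[0,0,0,1]]),
'scene':np.array([[0.4254,0.905,0.0117,-0.216],[0.5538,-0.25,-0.7942,-0.2034],[-0.7158,0.3443,-0.6075,1.7683],[0,0,0,1]])}
def back(cam,uv,z,crop=None):
    u,v=uv
    if crop: u=(u+.5)/crop[2]-.5+crop[0]; v=(v+.5)/crop[2]-.5+crop[1]
    R=T[cam][:3,:3];t=T[cam][:3,3]
    d=R.T@np.linalg.inv(K[cam])@np.array([u,v,1]); c=-R.T@t
    return c+d*(z-c[2])/d[2]
def proj(cam,p):
    q=K[cam]@(T[cam]@np.append(p,1))[:3]; return q[:2]/q[2]
E
python3 - <<'E'
from h import *
np.set_printoptions(precision=4,suppress=True)
def rect(cam,pts,z,c):
    P=np.array([back(cam,p,z,c)[:2] for p in pts]); 
    e=[P[(i+1)%4]-P[i] for i in range(4)]
    print(P.mean(0),[round(np.linalg.norm(x),4) for x in e],[round(float(np.degrees(np.arctan2(x[1],x[0]))),1) for x in e])
cs=(140,145,6)
print("scan top");rect('top',[(165,65),(412,130),(287,557),(40,490)],.06,cs)
print("rim");rect('top',[(160,258),(298,295),(238,502),(100,465)],.064,cs)
print("cross",back('top',(203,380),.06,cs),"btn .07",back('top',(255,165),.072,cs))
print("jar",back('top',(415,405),.07,cs))
cl=(340,125,6)
print("lock");rect('top',[(112,40),(215,130),(155,188),(62,88)],.048,cl)
print("shackle",back('top',(145,105),.066,cl)); print("barrel",back('top',(195,520),.046,cl))
cr=(265,95,4)
print("rack");rect('top',[(84,40),(110,40),(99,541),(72,541)],.13,cr)
# scene
c=(190,180,3.8)
print("scene cross",back('scene',(645,78),.06,c),"btn",back('scene',(680,133),.075,c))
print("lock scene shackle top",back('scene',(153,372),.068,c))
print("lock scene");rect('scene',[(203,408),(187,416),(108,398),(125,378)],.048,c)
print("rack end",back('scene',(470,290),.13,c))
E
```

```text
scan top
[0.5184 0.2812] [np.float64(0.1075), np.float64(0.186), np.float64(0.1067), np.float64(0.1853)] [-106.3, 162.8, 73.4, -16.9]
rim
[0.4889 0.292 ] [np.float64(0.0597), np.float64(0.0895), np.float64(0.0594), np.float64(0.0896)] [-106.5, 163.1, 73.5, -16.7]
cross [0.4891 0.2912 0.06  ] btn .07 [0.5772 0.266  0.072 ]
jar [0.4757 0.2016 0.07  ]
lock
[ 0.6438 -0.1905] [np.float64(0.0584), np.float64(0.036), np.float64(0.0582), np.float64(0.03)] [-133.2, 132.5, 40.9, -47.6]
shackle [ 0.6428 -0.1911  0.066 ]
barrel [ 0.4687 -0.2095  0.046 ]
rack
[0.5752 0.0045] [np.float64(0.0156), np.float64(0.3001), np.float64(0.0159), np.float64(0.3)] [-91.4, 177.2, 88.5, -2.9]
scene cross [0.4894 0.2933 0.06  ] btn [0.5795 0.2643 0.075 ]
lock scene shackle top [ 0.6481 -0.193   0.068 ]
lock scene
[ 0.6537 -0.1944] [np.float64(0.0125), np.float64(0.0554), np.float64(0.021), np.float64(0.0601)] [-79.0, -131.7, 127.8, 38.0]
rack end [ 0.7228 -0.0013  0.13  ]
```

Scanner, rim and rack measure to within a few mm of the sizes given. The button offset also agrees: window + 92 mm gives (0.577, 0.265). I chose the largest scanner and the rectangular block. Next I'll check reach and then look at the scanner from the wrist.

```bash
cat >> h.py <<'E'
from scipy.spatial.transform import Rotation as Rn
def quat(a):
    c,s=np.cos(a),np.sin(a)
    return Rn.from_matrix(np.array([[s,0,c],[-c,0,s],[0,-1,0]])).as_quat()
def wback(pix,z,K,tfc,pos,q):
    R=Rn.from_quat(q).as_matrix(); tfc=np.array(tfc)
    d=R@tfc[:3,:3]@np.linalg.inv(K)@np.array([pix[0],pix[1],1]); c=pos+R@tfc[:3,3]
    return c+d*(z-c[2])/d[2]
E
python3 - <<'E'
from station import *
from h import *
for n,p,angs in(("btn",(.577,.265,.2),(73.2,-106.8,-16.8,163.2)),("win",(.489,.292,.2),(73.2,-106.8)),("winlow",(.489,.292,.086),(73.2,-106.8)),("lock",(.645,-.191,.2),(137,-43)),("locklow",(.645,-.191,.016),(137,-43)),("rack",(.6,.0,.24),(105,-75))):
    for a in angs:
        r=solve_ik(np.array(p),quat(np.radians(a))); print(n,a,None if r is None else np.round(r,2))
E
```

```text
btn 73.2 [ 0.19  0.63 -0.99  1.57  0.55  1.24  0.38]
btn -106.8 [ 0.2   0.64 -1.01  1.57  0.56  1.25 -2.77]
btn -16.8 [ 0.16  0.61 -0.93  1.57  0.51  1.22 -1.16]
btn 163.2 [ 0.24  0.68 -1.09  1.57  0.62  1.28  1.91]
win 73.2 [ 0.28  0.63 -1.23  1.73  0.63  1.24  0.17]
win -106.8 [-0.88  0.34  0.35  1.77 -0.13  1.06 -2.34]
winlow 73.2 [ 0.07  0.63 -0.89  1.83  0.59  0.97  0.21]
winlow -106.8 [-0.87  0.48  0.35  1.86 -0.22  0.83 -2.27]
lock 137 [ 0.91  0.75 -1.09  1.46  0.67  1.33  2.17]
lock -43 [ 0.53  0.54 -0.42  1.48  0.23  1.17 -0.68]
locklow 137 [ 0.91  1.02 -1.09  1.58  0.97  1.16  1.99]
locklow -43 [ 0.55  0.76 -0.44  1.6   0.39  0.88 -0.79]
rack 105 [ 0.71  0.56 -1.08  1.61  0.51  1.28  1.38]
rack -75 [ 0.43  0.41 -0.64  1.62  0.26  1.2  -1.57]
```

```bash
python3 - <<'E'
from station import *
from h import *
R=Rn.from_quat(read_ee_rot()).as_matrix(); print(np.round(R,3))
p=read_eef_pos(); servo_line(np.array([p[0],p[1],.33]),rate=.2)
q=np.array(read_qpos()); print(q.round(3),read_time())
command_gripper(0.0)
q[0]=-0.47; move_joints(q)
pos=np.array(read_eef_pos());qq=np.array(read_ee_rot()); print(pos,Rn.from_quat(qq).as_matrix().round(2)[:,2],read_qpos(),read_time())
for a in (73.2,-106.8,-16.8,163.2):
    r=solve_ik(np.array((.577,.265,.2)),quat(np.radians(a))); print(a,None if r is None else np.round(r,2))
s=snapshot("wrist"); cv2.imwrite("pics/w1.png",s["img"]); np.savez("w1.npz",K=s["intrinsics"],t=s["tool_from_camera"],p=pos,q=qq)
E
```

```text
[[-0.969 -0.     0.248]
 [-0.248  0.001 -0.969]
 [ 0.    -1.    -0.001]]
[ 1.275  0.336 -0.006  1.451  0.002  1.357 -0.051] 0.925
[0.569001   0.25685205 0.32864022] [ 0.91  0.41 -0.  ] [-0.46911892  0.33555155 -0.00575152  1.45095777  0.00215816  1.3567854
 -0.05091689] 5.6833
73.2 [-0.38  0.44 -0.14  1.59  0.06  1.11  0.75]
-106.8 [-0.74  0.46  0.36  1.6  -0.17  1.11 -2.2 ]
-16.8 [-0.55  0.44  0.09  1.6  -0.04  1.11 -0.74]
163.2 [-0.19  0.47 -0.4   1.58  0.2   1.13  2.22]
```

View pics/w1.png

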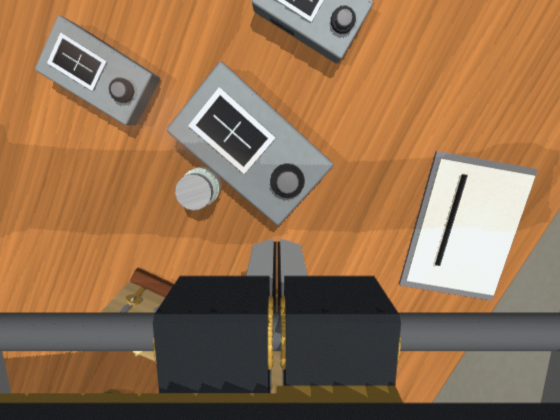

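The wrist view shows the large scanner with its window cross at about (233,131) and the button at about (288,181). Its top corners are (222,64), (331,163), (279,225) and (168,129). The jar is at (195,188).

```bash
python3 - <<'E'
from h import *
np.set_printoptions(precision=4,suppress=True)
d=np.load("w1.npz"); f=lambda u,z:wback(u,z,d['K'],d['t'],d['p'],d['q'])
print(f((233,131),.06)); 
for z in(.066,.072,.08):print(f((288,180.5),z))
P=np.array([f(u,.064)[:2] for u in[(219,88),(275,139),(243,173),(189,125)]]);
print(P.mean(0)); 
for i in range(4):
    e=P[(i+1)%4]-P[i];print(np.linalg.norm(e),np.degrees(np.arctan2(e[1],e[0])))
im=cv2.imread("pics/w1.png");cv2.imwrite("pics/w1c.png",cv2.resize(im[55:235,160:340],None,fx=3.3,fy=3.3,interpolation=cv2.INTER_CUBIC))
E
```

```text
[0.4937 0.2919 0.06  ]
[0.5819 0.2644 0.066 ]
[0.5813 0.2651 0.072 ]
[0.5806 0.2661 0.08  ]
[0.4931 0.2906]
0.09037262966532215 -17.461500408871323
0.05883556230785978 -109.59200223410346
0.08823212039296538 162.04671097603674
0.05803759205075447 72.49556154488
```

View pics/w1c.png

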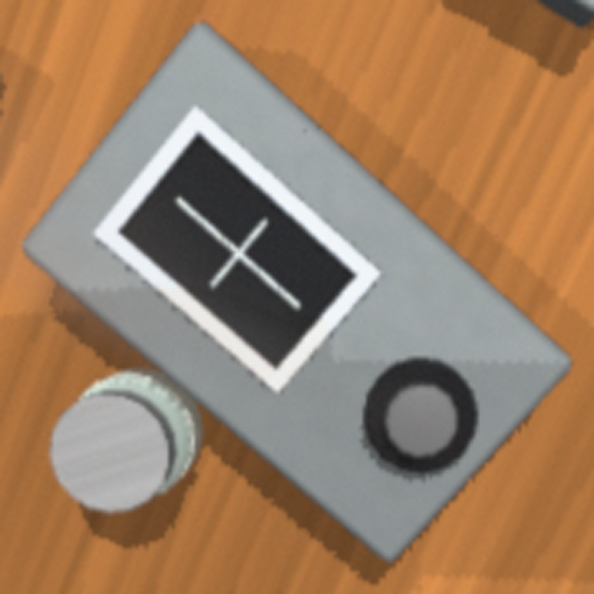

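```bash
python3 - <<'E'
from station import *
from h import *
np.set_printoptions(precision=4,suppress=True)
q=quat(np.radians(73.0))
move_ptp(np.array([.5795,.265,.16]),q); hold(.2)
pos=np.array(read_eef_pos());qq=np.array(read_ee_rot()); print(pos,read_time(),read_contact_force(),np.array(read_qpos()))
s=snapshot("wrist"); cv2.imwrite("pics/w2.png",s["img"]); np.savez("w2.npz",K=s["intrinsics"],t=s["tool_from_camera"],p=pos,q=qq)
E
```

```text
[0.58   0.2653 0.1613] 6.7417 [ 0.1746 -0.8055  0.2315] [-0.3811  0.4845 -0.1306  1.6203  0.0707  1.0396  0.7403]
```

View pics/w2.png

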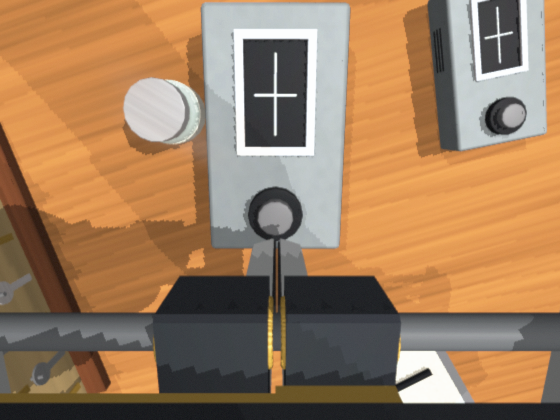

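The close wrist view has the window cross at (275.5,95.5) and the button at (275,215). The rim corners are (234,29), (316,30), (313,156) and (236,155).

```bash
python3 - <<'E'
from station import *
from h import *
np.set_printoptions(precision=4,suppress=True)
d=np.load("w2.npz"); f=lambda u,z:wback(u,z,d['K'],d['t'],d['p'],d['q'])
print(f((275.5,95.5),.06),f((275,215),.066),f((275,215),.078))
P=np.array([f(u,.064)[:2] for u in[(234,29),(316,30),(313,156),(236,155)]]);
print(P.mean(0)); 
for i in range(4):
    e=P[(i+1)%4]-P[i];print(np.linalg.norm(e),np.degrees(np.arctan2(e[1],e[0])))
# line direction of the cross
e=f((274.5,136),.06)-f((276,53),.06);print("cross dir",np.degrees(np.arctan2(e[1],e[0])),np.linalg.norm(e))
q=quat(np.radians(73.0))
F0=np.array(read_contact_force())
servo_line(np.array([.580,.265,.10]),q,rate=.1); print(read_eef_pos())
r=servo_line(np.array([.580,.265,.062]),q,rate=.02,force_limit=9)
print(r,read_eef_pos(),read_contact_force(),read_time())
hold(.15)
print(read_eef_pos(),read_contact_force(),read_time())
E
```

```text
[0.4932 0.2912 0.06  ] [0.5817 0.2635 0.066 ] [0.5788 0.2644 0.078 ]
[0.493  0.2906]
0.059325283452134864 72.31177189240125
0.09034020341701529 -17.03887705820178
0.06038483764044607 -107.81761255404066
0.09019804866937853 162.2891781477272
cross dir -18.20478881055413 0.060431627682836976
[0.5803 0.2652 0.1005]
True [0.5801 0.265  0.0762] [-2.8856 -1.7658 10.768 ] 8.725
[0.5801 0.265  0.0762] [-3.4392 -0.7335 10.1416] 8.875
```

```bash
python3 - <<'E'
from station import *
from h import *
np.set_printoptions(precision=4,suppress=True)
q=quat(np.radians(73.0))
s=snapshot("scene"); cv2.imwrite("pics/s_press.png",cv2.resize(s["img"][140:260,290:430],None,fx=5,fy=5,interpolation=cv2.INTER_CUBIC))
for z in (.077,.079,.081,.083,.085,.090):
    servo_line(np.array([.580,.265,z]),q,rate=.05); hold(.03); print(z,read_eef_pos()[2],read_contact_force())
servo_line(np.array([.580,.265,.2]),q,rate=.15); print(read_time(),read_contact_force())
s=snapshot("scene"); cv2.imwrite("pics/s_press2.png",cv2.resize(s["img"][140:260,290:430],None,fx=5,fy=5,interpolation=cv2.INTER_CUBIC))
E
```

```text
0.077 0.07702707702313466 [-1.8676 -0.5493  3.8133]
0.079 0.07903617347961404 [-0.5204 -0.3187  3.099 ]
0.081 0.0810189385928883 [-0.186  -0.3771  1.9633]
0.083 0.08288858463075822 [ 0.2188 -0.563   0.4179]
0.085 0.08505761409311813 [-0.7052  0.1937  0.0303]
0.09 0.09030160695506304 [ 0.0452 -0.1911  0.4234]
11.5083 [-0.8779 -0.2196 -0.6174]
```

View pics/s_press.png

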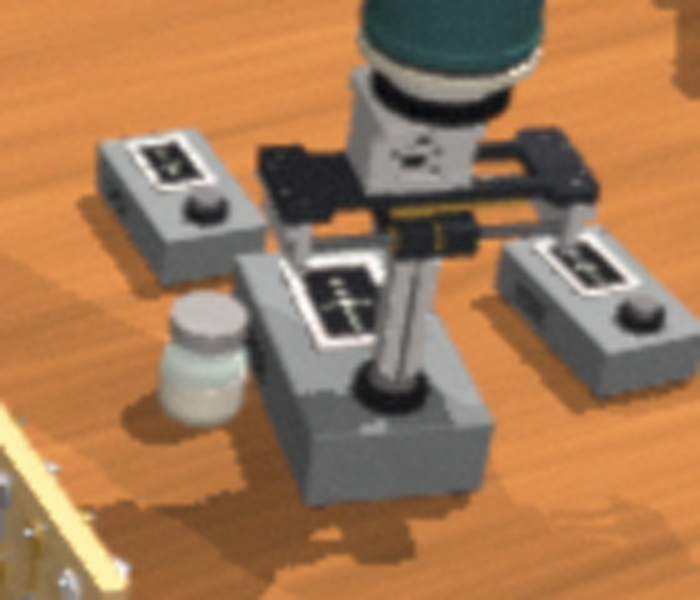

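View pics/s_press2.png

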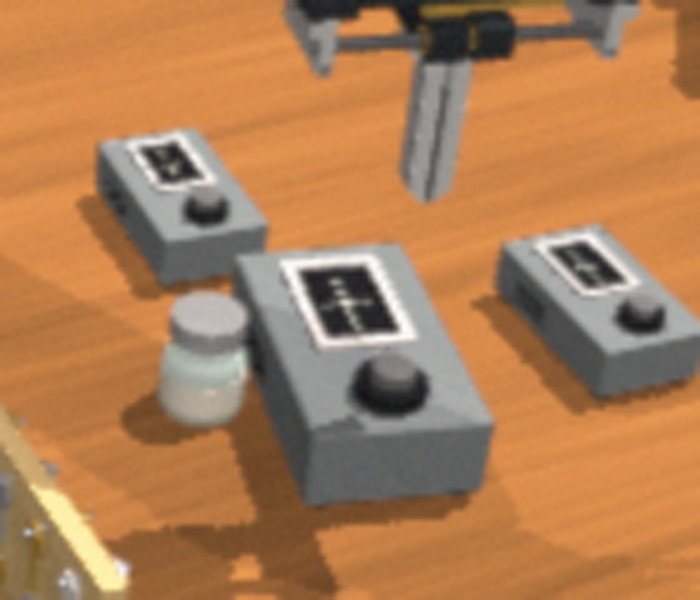

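The button bottomed at z≈0.0765 with 10 N and sprang back to z≈0.083. That is the full 6 mm of travel, and the scene picture shows it up again. Next I'll move over the padlock.

```bash
python3 - <<'E'
from station import *
from h import *
np.set_printoptions(precision=4,suppress=True)
servo_line(np.array([.580,.265,.32]),rate=.25)
j=np.array(read_qpos()); j[0]+=0.71; j[2]=0;j[6]=-.55; move_joints(j)
print(read_eef_pos(),read_time())
q=quat(np.radians(-43.))
r=solve_ik(np.array([.61,-.22,.2]),q); print(r)
move_ptp(np.array([.645,-.191,.21]),q); command_gripper(1.0); hold(.1)
pos=np.array(read_eef_pos());qq=np.array(read_ee_rot()); print(pos,read_time(),np.array(read_qpos()))
s=snapshot("wrist"); cv2.imwrite("pics/w3.png",s["img"]); np.savez("w3.npz",K=s["intrinsics"],t=s["tool_from_camera"],p=pos,q=qq)
E
```

```text
[ 0.5881 -0.2504  0.3188] 14.0583
[ 0.3304  0.4647 -0.0437  1.555   0.0217  1.1224 -0.4686]
[ 0.645 -0.191  0.21 ] 16.2167 [ 0.2807  0.5007 -0.0554  1.4761  0.029   1.1656 -0.5298]
```

View pics/w3.png

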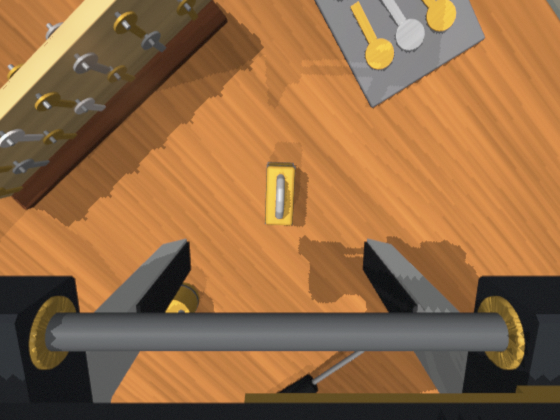

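```bash
python3 - <<'E'
import cv2
im=cv2.imread("pics/w3.png");cv2.imwrite("pics/w3c.png",cv2.resize(im[145:245,240:330],None,fx=6,fy=6,interpolation=cv2.INTER_CUBIC))
E
```

```text
(no output)
```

View pics/w3c.png

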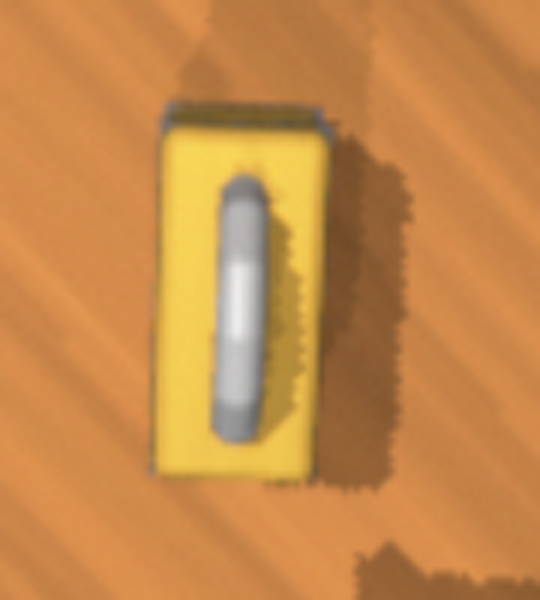

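The crop shows the rectangular brass block with the shackle across its top. Its top-face corners in the crop are (163,127), (328,127), (315,476) and (154,476).

```bash
python3 - <<'E'
from h import *
np.set_printoptions(precision=4,suppress=True)
d=np.load("w3.npz"); f=lambda u,z:wback(((u[0]+.5)/6-.5+240,(u[1]+.5)/6-.5+145),z,d['K'],d['t'],d['p'],d['q'])
P=np.array([f(u,.048)[:2] for u in[(163,127),(328,127),(315,476),(154,476)]]);
print(P.mean(0),f((240,307),.067)); 
for i in range(4):
    e=P[(i+1)%4]-P[i];print(np.linalg.norm(e),np.degrees(np.arctan2(e[1],e[0])))
R=Rn.from_quat(d['q']).as_matrix(); print("offset in tool",R.T@(np.append(P.mean(0),.21)-d['p']))
E
```

```text
[ 0.6493 -0.192 ] [ 0.6515 -0.1894  0.067 ]
0.026791893112783127 -43.00182348835563
0.05877595324842827 -134.45982139314822
0.02719230343967529 136.9969507819643
0.05878692267261687 45.150033686824635
offset in tool [-0.0022 -0.      0.0038]
```

```bash
python3 - <<'E'
from station import *
from h import *
np.set_printoptions(precision=4,suppress=True)
q=quat(np.radians(-44.3))
servo_line(np.array([.6475,-.1915,.10]),q,rate=.15)
r=servo_line(np.array([.6475,-.1915,.016]),q,rate=.08,force_limit=8); print(r,read_eef_pos(),read_contact_force())
command_gripper(0.0); hold(.2); print(read_gripper_width()*94,read_contact_force(),read_time())
servo_line(np.array([.6475,-.1915,.06]),q,rate=.08); hold(.1); print(read_gripper_width()*94,read_contact_force(),read_time())
s=snapshot("scene"); cv2.imwrite("pics/s_lift.png",cv2.resize(s["img"][180:320,150:330],None,fx=4,fy=4,interpolation=cv2.INTER_CUBIC))
E
```

```text
False [ 0.6479 -0.1916  0.0166] [ 0.4825 -0.4747 -0.3026]
28.281241508539075 [ 1.6065 -0.6291 -0.3408] 19.575
27.789444615526346 [-0.6486 -0.1154 -2.6388] 20.375
```

View pics/s_lift.png

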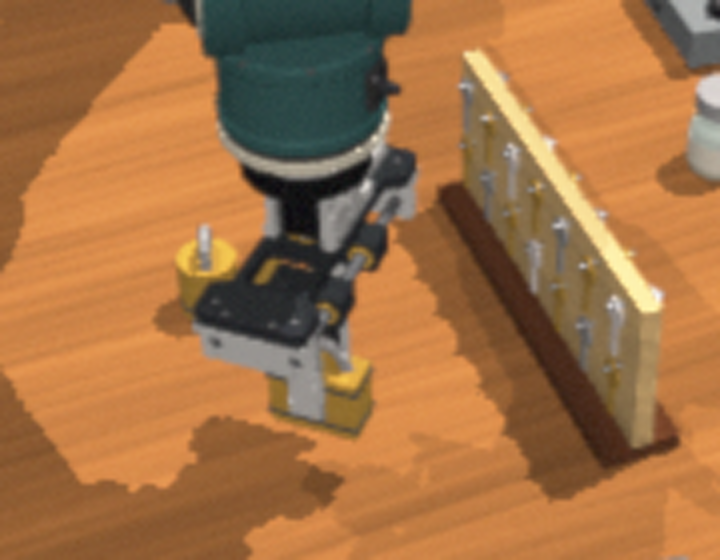

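The padlock is held: the opening is 28 mm and the weight of about 2.6–3.6 N shows on the tool. Now I'll go up and over the rack.

```bash
python3 - <<'E'
from station import *
from h import *
np.set_printoptions(precision=4,suppress=True)
servo_line(np.array([.6475,-.1915,.25]),rate=.15)
servo_line(np.array([.61,-.06,.25]),quat(np.radians(-44.3)),rate=.15)
print(read_qpos(),read_time())
servo_line(np.array([.60,.07,.25]),quat(np.radians(0)),rate=.12)
print(read_eef_pos(),read_gripper_width()*94,read_time())
servo_line(np.array([.491,.2915,.25]),quat(np.radians(72.7)),rate=.12); 
print(read_qpos(),read_time())
servo_line(np.array([.491,.2915,.13]),rate=.12); hold(.2)
pos=np.array(read_eef_pos());qq=np.array(read_ee_rot()); print(pos,read_time(),read_gripper_width()*94)
s=snapshot("wrist"); cv2.imwrite("pics/w4.png",s["img"]); np.savez("w4.npz",K=s["intrinsics"],t=s["tool_from_camera"],p=pos,q=qq)
for n in("scene","top"):
    s=snapshot(n); cv2.imwrite(f"pics/{n}4.png",s["img"])
im=cv2.imread("pics/scene4.png"); cv2.imwrite("pics/scene4c.png",cv2.resize(im[120:260,290:430],None,fx=4.2,fy=4.2,interpolation=cv2.INTER_CUBIC))
E
```

```text
[ 0.1227  0.3617 -0.0957  1.5909  0.0369  1.1908 -0.7549] 22.9
[0.6001 0.0691 0.25  ] 27.827945046123546 24.1333
[-0.1068  0.3354 -0.6037  1.6833  0.2032  1.1862  0.5067] 26.3417
[0.4912 0.2916 0.1305] 27.6917 28.2695943713256
```

View pics/w4.png

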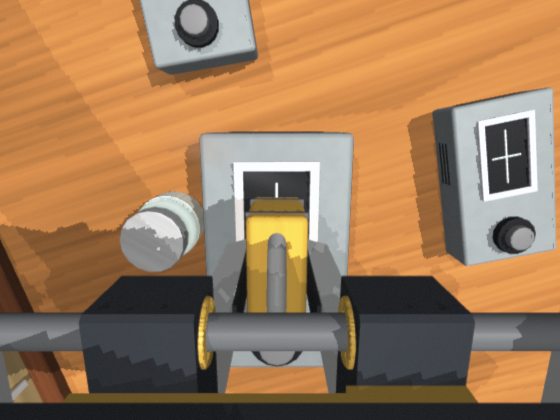

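View pics/scene4c.png

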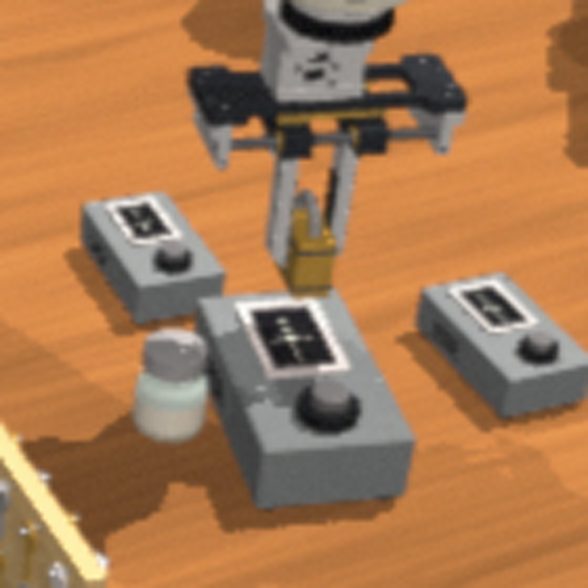

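View pics/top4.png

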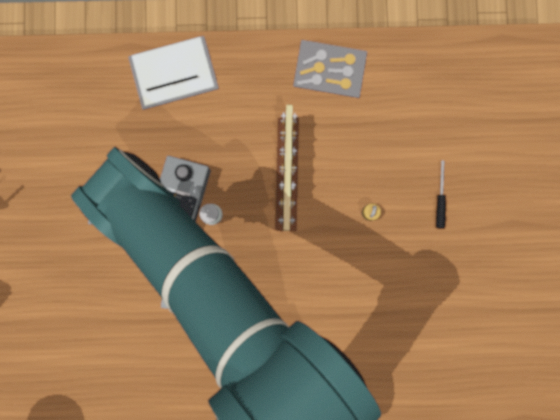

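```bash
python3 - <<'E'
import cv2
im=cv2.imread("pics/w4.png");cv2.imwrite("pics/w4c.png",cv2.resize(im[145:375,190:365],None,fx=2.6,fy=2.6,interpolation=cv2.INTER_CUBIC)); cv2.imwrite("pics/w4d.png",cv2.resize(im[150:270,225:330],None,fx=5,fy=5,interpolation=cv2.INTER_CUBIC))
im=cv2.imread("pics/scene4.png"); cv2.imwrite("pics/s4d.png",cv2.resize(im[155:215,340:380],None,fx=10,fy=10,interpolation=cv2.INTER_CUBIC))
E
```

```text
(no output)
```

View pics/w4c.png

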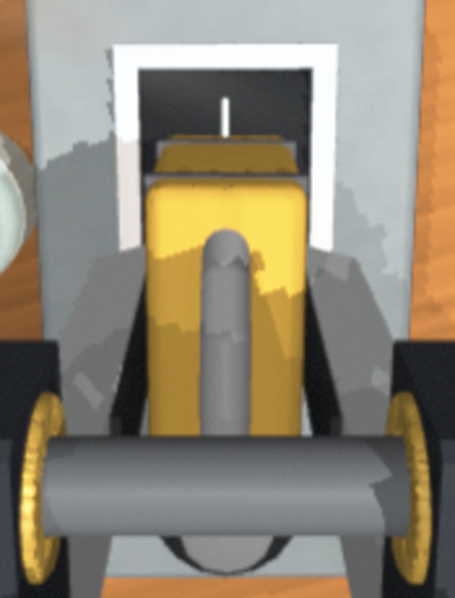

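View pics/w4d.png

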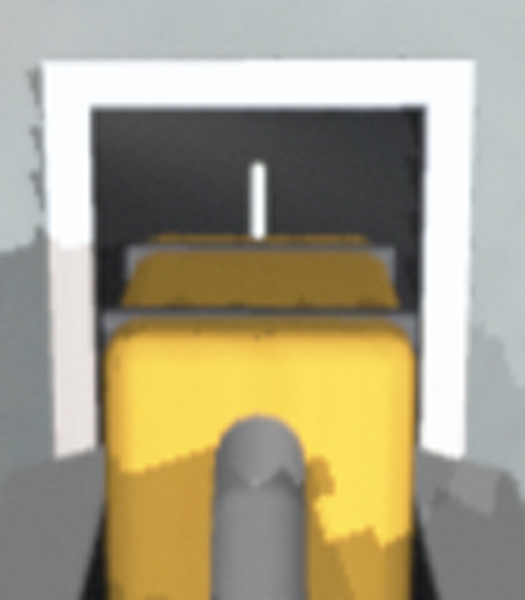

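View pics/s4d.png

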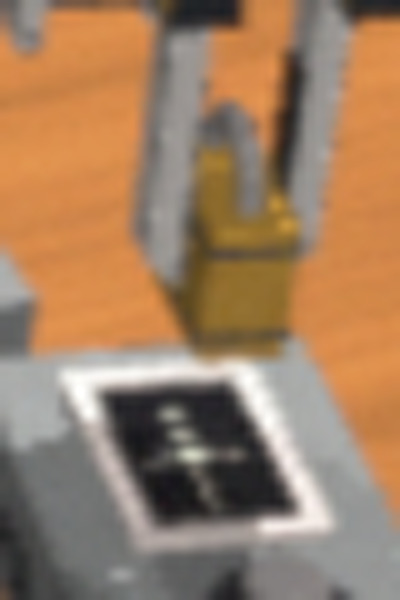

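```bash
python3 - <<'E'
from h import *
np.set_printoptions(precision=4,suppress=True)
d=np.load("w4.npz"); f=lambda u,z:wback(((u[0]+.5)/5-.5+225,(u[1]+.5)/5-.5+150),z,d['K'],d['t'],d['p'],d['q'])
R=Rn.from_quat(d['q']).as_matrix(); tl=lambda p:1000*(R.T@(p-d['p']))
z=d['p'][2]
for n,u,h in(("topL",(107,328),z+.032),("topR",(413,328),z+.032),("botL",(150,238),z-.016),("botR",(372,238),z-.016),("rimL",(42,62),.064),("rimR",(475,62),.064),("glassL",(92,107),.0600),("glassR",(427,107),.060),("cross",(258,165),.06),("cross2",(258.5,235),.06),("rimLlow",(55,450),.064),("rimRlow",(464,450),.064)):
    print(n,tl(f(u,h)))
# scene: far-end bottom edge (toward button, +x face) 
c=(340,155,10)
for n,u,h in(("botL",(200,352),z-.016),("botR",(280,352),z-.016),("rimTL",(62,372),.064),("rimTR",(235,362),.064),("rimBR",(333,525),.064),("rimBL",(140,548),.064),("cross",(190,455),.06)):
    print(n,tl(back('scene',u,h,c)))
E
```

```text
topL [-29.7701 -32.0262 -13.4694]
topR [-29.761  -32.0135  13.1697]
botL [-28.3108  15.9751 -12.6323]
botR [-28.3035  15.9873  12.6667]
rimL [-43.4811  66.4585 -30.564 ]
rimR [-43.4697  66.4875  30.0669]
glassL [-36.6953  70.4661 -24.0861]
glassR [-36.6851  70.4891  23.8728]
cross [-28.3177  70.483   -0.3254]
cross2 [-18.0364  70.4899  -0.2548]
rimLlow [ 13.4903  66.4964 -30.3069]
rimRlow [13.5153 66.5254 30.0883]
botL [ 19.7198  16.0078 -11.1703]
botR [22.5877 16.021  12.5953]
rimTL [-46.5139  66.4562 -31.1243]
rimTR [-45.3963  66.4837  24.7137]
rimBR [43.0464 66.5448 29.6674]
rimBL [ 47.3456  66.5184 -31.3871]
cross [-3.1267 70.4993 -1.32  ]
```

```bash
python3 - <<'E'
from h import *
d=np.load("w4.npz");R=Rn.from_quat(d['q']).as_matrix();p=d['p'];z=p[2]
im=cv2.imread("pics/scene4.png");k=10
c=cv2.resize(im[155:215,340:380],None,fx=k,fy=k,interpolation=cv2.INTER_CUBIC)
def pc(P): 
    u=proj('scene',P); return tuple(np.int32([(u[0]-340+.5)*k-.5,(u[1]-155+.5)*k-.5]))
def box(cen,hx,hz,z0,z1,col):
    for zz in(z0,z1):
        q=[cen+R[:,0]*a*hx+R[:,2]*b*hz for a,b in((1,1),(1,-1),(-1,-1),(-1,1))]
        q=[pc(np.array([v[0],v[1],zz])) for v in q]
        cv2.polylines(c,[np.array(q)],True,col,1)
box(p,.03,.014,z-.016,z+.032,(0,0,255))
w=np.array([.4915,.2915,0]); box(w,.045,.03,.064,.064,(255,0,0))
cv2.imwrite("pics/s4o.png",c)
E
```

```text
(no output)
```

View pics/s4o.png

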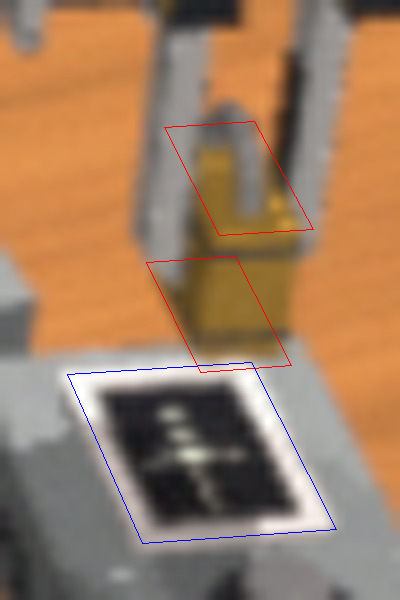

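```bash
python3 - <<'E'
from station import *
from h import *
np.set_printoptions(precision=4,suppress=True)
q=quat(np.radians(72.7)); R=Rn.from_quat(q).as_matrix()
t=np.array([.491,.2915,.0])+R[:,0]*.0013; t[2]=.0875
servo_line(t,q,rate=.05,force_limit=6); hold(.4)
pos=np.array(read_eef_pos());qq=np.array(read_ee_rot()); print(pos,read_time(),read_gripper_width()*94,read_contact_force())
s=snapshot("wrist"); cv2.imwrite("pics/w5.png",s["img"]); np.savez("w5.npz",K=s["intrinsics"],t=s["tool_from_camera"],p=pos,q=qq)
cv2.imwrite("pics/w5d.png",cv2.resize(s["img"][140:260,225:330],None,fx=5,fy=5,interpolation=cv2.INTER_CUBIC))
s=snapshot("scene"); cv2.imwrite("pics/scene5.png",s["img"])
d=np.load("w5.npz");R=Rn.from_quat(d['q']).as_matrix();p=d['p'];z=p[2]
k=10
c=cv2.resize(s["img"][160:220,335:385],None,fx=k,fy=k,interpolation=cv2.INTER_CUBIC)
cv2.imwrite("pics/s5.png",c)
E
```

```text
[0.4923 0.2911 0.0876] 29.2417 27.84783039524644 [ 0.4472  0.0016 -3.0135]
```

View pics/w5d.png

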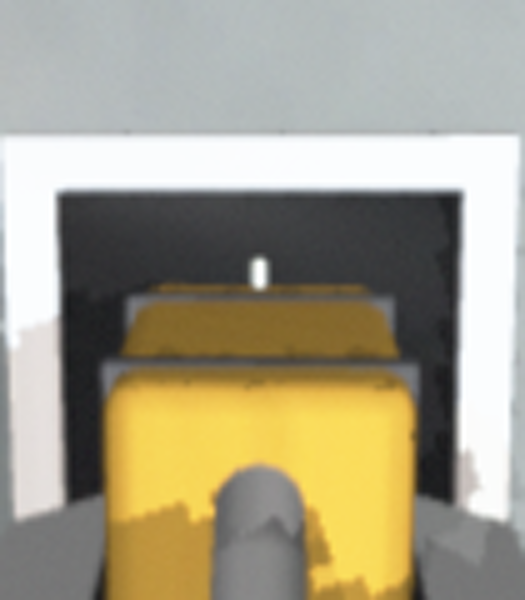

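View pics/s5.png

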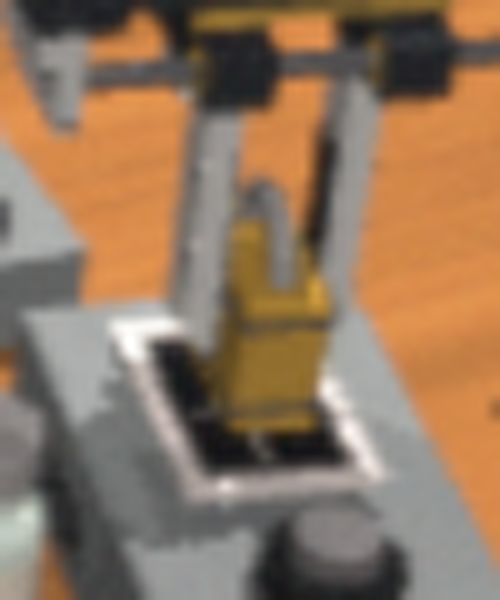

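```bash
python3 - <<'E'
from h import *
np.set_printoptions(precision=4,suppress=True)
d=np.load("w5.npz"); f=lambda u,z:wback(((u[0]+.5)/5-.5+225,(u[1]+.5)/5-.5+140),z,d['K'],d['t'],d['p'],d['q'])
R=Rn.from_quat(d['q']).as_matrix(); tl=lambda p:1000*(R.T@(p-d['p']))
z=d['p'][2]
for n,u,h in(("band",(103,362),z+.032-.006),("bandR",(418,362),z+.026),("topL",(107,376),z+.032),("topR",(415,376),z+.032),("botL",(150,286),z-.0165),("botR",(372,286),z-.0165),("rimL",(2,135),.064),("rimR",(518,135),.064),("glassL",(58,192),.0600),("glassR",(463,192),.060),("cross",(259,260),.06)):
    print(n,tl(f(u,h)))
im=cv2.imread("pics/scene5.png");k=10
c=cv2.resize(im[160:220,335:385],None,fx=k,fy=k,interpolation=cv2.INTER_CUBIC)
p=d['p']
def pc(P): 
    u=proj('scene',P); return tuple(np.int32([(u[0]-335+.5)*k-.5,(u[1]-160+.5)*k-.5]))
def box(cen,hx,hz,z0,z1,col):
    for zz in(z0,z1):
        q=[cen+R[:,0]*a*hx+R[:,2]*b*hz for a,b in((1,1),(1,-1),(-1,-1),(-1,1))]
        q=[pc(np.array([v[0],v[1],zz])) for v in q]
        cv2.polylines(c,[np.array(q)],True,col,1)
box(p,.03,.014,z-.0165,z+.0315,(0,0,255))
w=np.array([.4915,.2915,0]); box(w,.045,.03,.064,.064,(255,0,0))
cv2.imwrite("pics/s5o.png",c)
E
```

```text
band [-29.7521 -26.0042 -14.3375]
bandR [-29.7456 -26.0027  14.1403]
topL [-29.9442 -32.0042 -13.4679]
topR [-29.938  -32.0028  13.3409]
botL [-28.4412  16.4961 -12.6618]
botR [-28.436   16.4974  12.6969]
rimL [-44.8857  23.5776 -30.0082]
rimR [-44.8764  23.5807  29.8327]
glassL [-37.6795  27.5787 -24.1542]
glassR [-37.6712  27.5812  24.1058]
cross [-29.4557  27.5809  -0.2051]
```

View pics/s5o.png

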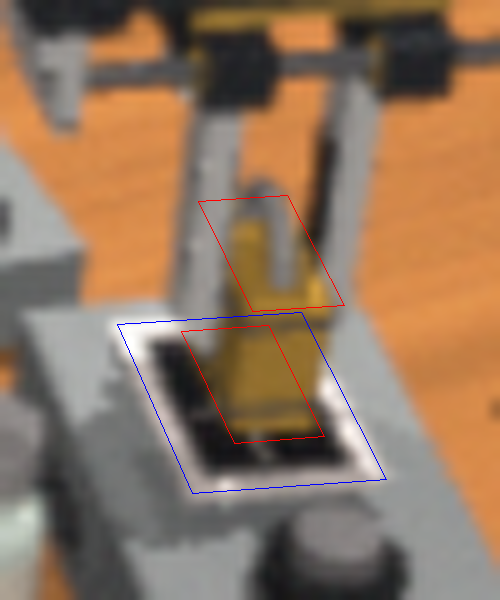

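Both views agree. In the wrist view the padlock centre is within about 1.5 mm of the window centre, the edges are parallel and the underside is about 11 mm above the glass. The scene overlay agrees within 3 mm. I'm handing in.

```bash
python3 - <<'E'
from station import *
hold(.2); print(read_gripper_width()*94,read_contact_force(),abs(read_qd()).max(),read_time())
finish_job()
E
```

```text
27.896326407186507 [ 0.09753072 -0.10919239 -2.40494998] 0.001515514414135217 29.5417
the job is handed in; nothing more can be done
```

The job is handed in, at about 29.5 s of the 58 s allowed; no verdict was reported.

**What I did:** I pressed the large scanner's button with the closed fingers until it bottomed at about 10 N, over roughly 6 mm of travel. After release the scene picture showed it up again. I then pinched the rectangular padlock across its 28 mm and carried it over the rack with its underside at about 0.23 m, against the rack's 0.13 m. I lowered it over the window and left it held there, at rest.

**Last checks:**
- **Grip:** the jaw opening was 27.9 mm and the tool carried 2.4 N, somewhat below the padlock's expected 3.5 N. It had read 3.0 N after lowering. Lateral force was close to zero.
- **Height:** the padlock's underside was about 11 mm above the glass.
- **Alignment:** the wrist camera put the padlock within about 1.5 mm of the window's centre, with their edges parallel.
- **Rack, barrel padlock, jar and screwdriver:** no contact was noticed at any point. The top view taken above the window, before the final lowering, showed the barrel padlock, jar and screwdriver where they had been. I did not check them again after that.

**Disagreements:**
- **Final position:** the scene camera put the padlock about 2–3 mm further from the button than the wrist camera did. That is within the 8 mm allowed.
- **Earlier measurements:** the top and wrist cameras differed by about 4–5 mm on the window and padlock positions. I used values in between.

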